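# Scrape the chips into the tray and hold up the scraper for inspection

### The arm

A 7-joint arm with a two-finger parallel gripper is mounted at the origin on a cart in front of the work surface, level with it; the furniture and walls round the work are solid. World frame = base frame: x ahead of the robot, y to its left, z up, the work surface at z = 0. Lengths are in m, angles in rad, forces in N, time in s.
With the tool pointing down it reaches from about 0.425 to 0.925 m from the base axis. Payload 6.8 kg.
Tool frame: the origin (TCP) lies at the very end of the fingers, on their centre line; the grasp point (between the pads) lies 19 mm behind it; z points along the fingers, y is the line along which they close (so a half turn about z gives the same grasp; the last joint's range is limited). The gripper opens to 85 mm and grips with 20 to 120 N. Pads are 22 mm wide; open, the fingers measure 114 mm over their backs; the gripper's body (76 mm by 85 mm) begins 54 mm behind the grasp point. The pads swing forward as they close: fully open they stand 13 mm farther back than shut.
Start: joints at [-1.265, 0.477, 0.022, 1.555, -0.011, 1.109, -0.083], TCP at [0.271, 0.618, 0.231] pointing down, gripper open.
Joint ranges: [-2.96, 2.96], [-0.34, 2.1], [-1.41, 1.46], [0.24, 2.44], [-1.37, 4.51], [0.17, 1.92], [-2.96, 2.96]. Speed limits (rad/s): [2.39, 2.39, 3.14, 3.14, 3.14, 3.14, 3.14].

### API

Orientations are given as a unit quaternion [w, x, y, z].
In Python, from station import bot gives the robot as it stands.
- The arm moves only by the tool apply_moves, never from a script. Its argument "deltas" is a list of rows, each a list of 3 entries, a list of its own where there are three numbers: the closure, from 0 (fully open) to 1 (shut), then the shift along the tool's x, y, z in units of 0.2 m (1.0 is 0.2 m), then the turn about the tool's z in units of 2 pi rad (1.0 is 2 pi rad). A call has 1 to 12 rows; each row is the pose to reach, as a shift and turn from the pose commanded when the call began, along the tool's axes at that moment, turning the shorter way round; what a row does not reach only later rows make up. A row lasts 1/10 s, in which the tool goes at most 50 mm and 8.59 degrees, less where a joint would pass 70% of its speed; a pose out of reach is approached as far as the arm can. A call with a number of a shift or a turn outside -1 to 1 is refused whole. A call with a gripper value outside its range is refused whole. The fingers move at their own pace and stop on an object; "squeeze" is the grip in N (left out, the last holds). Time passes only in rows, so rows that repeat a pose let the fingers close. It gives the time, the measured TCP pose, the force, the opening and the grip force at its end, in the units of the state.
- bot.get_obs(): the state, without advancing time (a new reading comes with each control period).
- bot.read_camera(name): name is "scene" or "top"; returns a dict with "color" (384x512x3 uint8, red, green, blue), "intrinsics" (3x3 intrinsics, pixels), "pose" (4x4, takes a point from camera to world coordinates). Camera axes: x right, y down, z forward; pixel columns grow to the right and rows downward; lengths in m; the calibration is good to about 2 mm. A picture is of the moment at which its call begins. There is no depth.
- bot.hand_in(): hands the job in; it is judged then, once.
Trained networks look in a picture, given as the dict that the camera call returned (one of the last four; its "shot" number tells which), for a name from the list of things; names that differ only in an ending like _2 or _b are one class to them, and where a whole thing is asked for, a point or a joint stands for the part that bears it (a point fixed in the world has none). Each returns a list of dicts, best first, with "confidence" (0 to 1); they miss things now and then, are a little off and sometimes report something else, mostly with a low value. They report only what shows in the picture. A call takes as long as a camera call. They do not tell look-alikes from the thing itself.
- bot.look_for(picture, target): "point" ([x, y, z] in m, in world coordinates, good to about 4 mm: the middle of the surface that is visible of it).
The state is a dict: "t": time; "q": joint angles; "joint_vel": joint speeds; "joint_torque": joint torques, N m; "eef_pos": TCP position; "tool_rot": TCP orientation; "contact_force": force on the tool from outside, world axes, zero at the start; "torque": the same for the moment, N m; "gripper_width": opening from 0.0 (shut) to 1.0 (fully open); "grasp_force": force on a finger pad.
Only numpy, scipy, OpenCV 4.12 (cv2) and the standard library are available. Lean on these libraries where they do the work, as an engineer would, in place of code of your own. Each camera call takes 0.05 s, during which the arm holds its last target. There are 200 camera calls.

### The job

Draw the wooden-handled scraper up out of its slotted holder and with its blade wipe all five steel chips along the metal plate into the green tray at its end, lightly, without bearing hard on the plate and without touching the chips with the fingers. Then lift the scraper until its blade edge is well over 15 cm above the bench, lean it over to about 45 degrees from upright so that the edge can be looked at, and finish like that: the program ends with the gripper still holding it up, motionless and clear of the plate, the holder and the things standing around. Leave the yellow pot, the oil can and the carton where they stand.

Things in the scene. Friction and masses are not known exactly. Their poses are not given: they have to be found in the camera images.
- scraper: Scraper block, 110 mm tall in all, about 0.18 kg, standing blade down in the holder. Origin: middle of the blade's lower edge. z points up the handle, x along the blade, y across the thickness. Steel blade 90 mm long (x), 4 mm thick (y), from z = 0 to 40 mm; aluminium clamp bar 96 x 26 mm, z = 40 to 54 mm; light wooden handle 86 mm long (x), 22 mm thick (y), z = 54 to 110 mm, to be gripped across its thickness (y), for example at z = 85 mm.
- holder: Blue block fixed to the bench, 110 (x) x 50 (y) x 50 (z) mm, with low screw ears out to 76 mm either way along x; origin at the centre of its underside, z up. In its top is a slot 96 mm along x, 8 mm wide, 45 mm deep. The scraper's blade hangs in the slot along x, 40 mm deep, and its clamp bar rests on the block's top; lift straight up by more than 40 mm to free it.
- station: Fixed light metal plate with a green sheet tray at one end; origin at the centre of the plate's underside, z up. Plate: x = -90 to 90 mm, y = -60 to 60 mm, flat top at z = 20 mm, no rims. Tray: x = 90 to 190 mm, y = -80 to 80 mm, floor at z = 3 mm, walls 26 mm high at its two sides and far end; its mouth is open to the plate's end at x = 90 mm between small side flanges, so chips pushed along +x over that end drop in. The chips lie within x = -55 to 60 mm, y = +-30 mm.
- tray_center (a point): Centre of the tray's floor, 140 mm along the station's x from the plate's centre.
- chip_1: Curled dark steel chip, about 18 mm across and 6 mm thick, 12 g, lying flat and loose on the plate; origin at the middle of its underside.
- chip_2: Curled dark steel chip, about 18 mm across and 6 mm thick, 12 g, lying flat and loose on the plate; origin at the middle of its underside.
- chip_3: Curled dark steel chip, about 18 mm across and 6 mm thick, 12 g, lying flat and loose on the plate; origin at the middle of its underside.
- chip_4: Curled dark steel chip, about 18 mm across and 6 mm thick, 12 g, lying flat and loose on the plate; origin at the middle of its underside.
- chip_5: Curled dark steel chip, about 18 mm across and 6 mm thick, 12 g, lying flat and loose on the plate; origin at the middle of its underside.
- grease_pot: Yellow round pot, 88 mm wide and 66 mm high, loose; stands to the left of the holder; to be left alone. Origin at the centre of its underside.
- oil_can: Red oil can with a spout, 76 x 90 x 152 mm, loose; to be left alone. Origin at the centre of its underside.
- carton: White open carton of small hardware, 105 x 127 x 63 mm, loose; to be left alone. Origin at the centre of its underside.
There are look-alikes about, which are no part of the job. Leave any red look-alike of the scraper alone.

How it is judged:
By the outcome, as a careful person would: the job done as asked, in the order asked, and still so for the second after the job is handed in, while the arm keeps its last pose, push and grip.
It also fails if it takes over 51 s, if anything falls off the work surface, if the arm or the gripper's body presses on something with over 40 N, if the wrist force passes 120 N, or if a joint passes its speed limit or range.

## Working session

There is one attempt and no reset: what is moved stays moved. The work goes in short steps, Python scripts to look and compute and a tool call to move; the robot and the scene stay as the last step left them, time stands still between calls to the robot, and variables do not carry over. Pictures are saved under pics/ and viewed, at most 10 in all, crops included, and the job is handed in when it is done.

Besides the shell and the picture viewer there is one more tool, called after "Call:" as a command line: name --argument value ..., lists and objects as JSON in quotes. apply_moves: Moves the arm, as the interface text tells. Its arguments: {"type":"object","properties":{"deltas":{"type":"array","items":{"type":"array"}},"squeeze":{"type":"number"}},"required":["deltas"]}

```bash
ls; mkdir -p pics; python3 - <<'E'
from station import bot
import cv2,numpy as np
o=bot.get_obs();print({k:np.round(v,3).tolist() for k,v in o.items()})
for n in("scene","top"):
    p=bot.read_camera(n);cv2.imwrite(f"pics/{n}1.png",cv2.resize(p["color"][:,:,::-1],(800,600),interpolation=cv2.INTER_CUBIC))
    print(n,p["intrinsics"],p["pose"])
    for t in("scraper","holder","station","chip_1","grease_pot","oil_can","carton"):
        print(t,[(np.round(d["point"],3).tolist(),round(d["confidence"],2)) for d in bot.look_for(p,t)])
E
```

```text
pics
{'t': 0.0, 'q': [-1.265, 0.478, 0.022, 1.556, -0.012, 1.109, -0.083], 'joint_vel': [-0.001, 0.001, -0.0, 0.001, 0.001, 0.001, 0.001], 'joint_torque': [-0.0, -59.645, 1.608, -28.12, 0.012, 0.009, 0.0], 'eef_pos': [0.271, 0.617, 0.23], 'tool_rot': [-0.0, 0.205, 0.979, -0.001], 'contact_force': [-0.504, -0.13, 0.112], 'torque': [-0.004, 0.006, -0.053], 'grasp_force': 0.0, 'gripper_width': 0.999}
scene [[483.88710489   0.         255.49942253]
 [  0.         483.88710489 194.31957779]
 [  0.           0.           1.        ]] [[ 0.50499163 -0.65912883  0.55725456 -0.44576251]
 [-0.86302819 -0.39522776  0.31460668 -0.5419497 ]
 [ 0.01287614 -0.63980013 -0.76843347  1.33240516]
 [ 0.          0.          0.          1.        ]]
scraper [([0.53, 0.278, 0.1], 0.9), ([0.622, 0.145, 0.066], 0.77)]
holder [([0.508, 0.267, 0.03], 0.87)]
station [([0.498, -0.112, 0.022], 0.72)]
chip_1 []
grease_pot [([0.525, 0.418, 0.057], 0.96)]
oil_can [([0.37, -0.365, 0.051], 0.7)]
carton [([0.591, -0.399, 0.046], 0.81)]
top [[421.7536834    0.         259.44651602]
 [  0.         421.7536834  192.29422969]
 [  0.           0.           1.        ]] [[-1.07663903e-01 -9.72349248e-01  2.07232777e-01  2.38391174e-01]
 [-9.94187281e-01  1.05375692e-01 -2.20819716e-02  2.62840501e-02]
 [-3.65908758e-04 -2.08405623e-01 -9.78042413e-01  1.25256816e+00]
 [ 0.00000000e+00  0.00000000e+00  0.00000000e+00  1.00000000e+00]]
scraper [([0.625, 0.152, 0.095], 0.87), ([0.534, 0.281, 0.119], 0.61)]
holder [([0.507, 0.272, 0.042], 0.83)]
station [([0.5, -0.106, 0.019], 0.81)]
chip_1 []
grease_pot [([0.528, 0.424, 0.053], 0.61)]
oil_can [([0.386, -0.349, 0.051], 0.78)]
carton [([0.592, -0.39, 0.049], 0.86)]
```

View pics/top1.png

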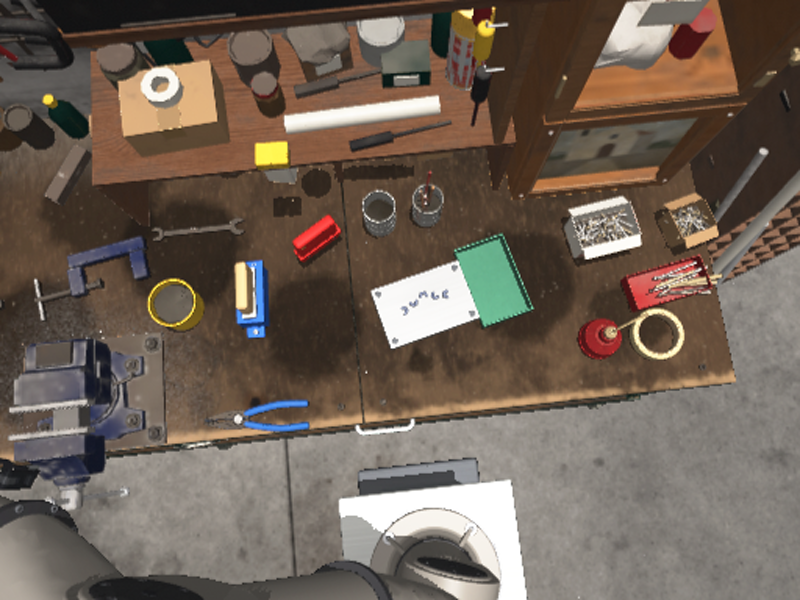

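View pics/scene1.png

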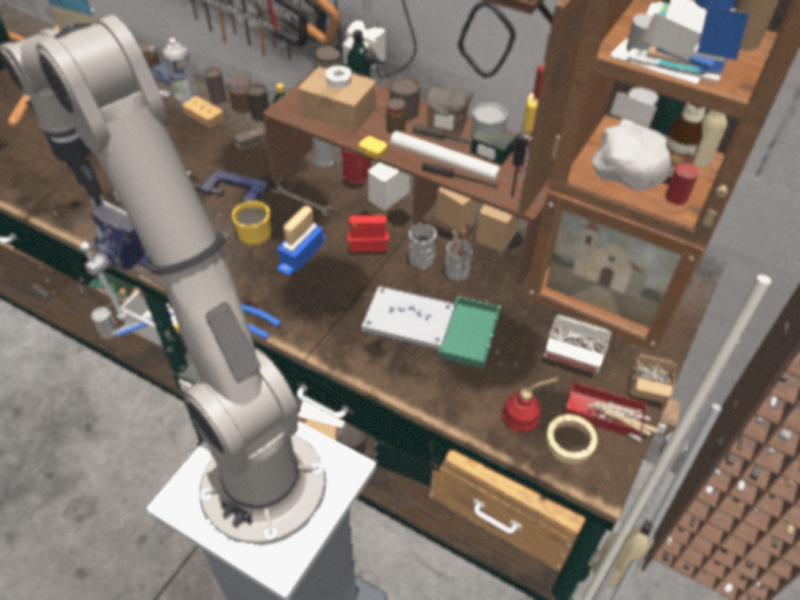

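The wooden scraper sits in the blue holder at top(245,295). The red look-alike is separate, at top(317,238). I'll check both in an enlarged crop, together with the plate.

```bash
python3 - <<'E'
from station import bot
import cv2,numpy as np
p=bot.read_camera("top");c=p["color"][:,:,::-1]
np.save("pics/top.npy",p["color"])
a=cv2.resize(c[150:225,130:230],(800,600),interpolation=cv2.INTER_CUBIC)[:, :]
a=cv2.resize(c[130:225,135:230],(380,380),interpolation=cv2.INTER_CUBIC)
b=cv2.resize(c[140:235,230:345],(460//1,380),interpolation=cv2.INTER_CUBIC)
b=cv2.resize(b,(420,380*420//460))
im=np.zeros((380,800,3),np.uint8);im[:,:380]=a;im[:b.shape[0],380:]=b
cv2.imwrite("pics/crop1.png",im)
E
```

```text
(no output)
```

View pics/crop1.png

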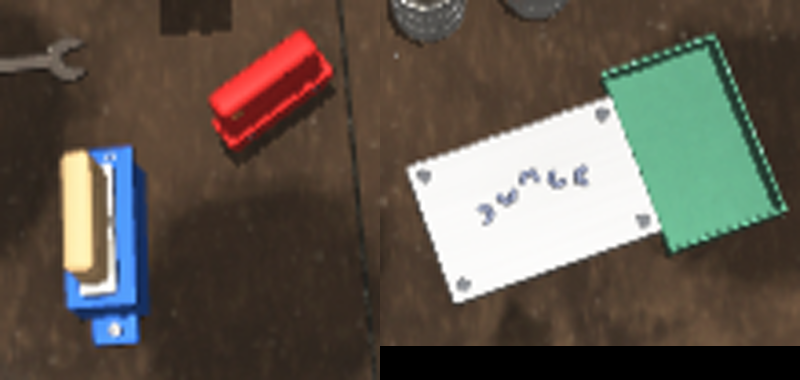

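```bash
cat > h.py <<'E'
import cv2,numpy as np
from scipy.optimize import minimize
def proj(p,P):
    T=np.linalg.inv(p["pose"]);c=np.asarray(P)@T[:3,:3].T+T[:3,3];u=c@p["intrinsics"].T
    return u[:,:2]/u[:,2:]
def ray(p,uv,z):
    K=p["intrinsics"];d=p["pose"][:3,:3]@np.linalg.solve(K,[uv[0],uv[1],1]);o=p["pose"][:3,3]
    return o+d*(z-o[2])/d[2]
def box(x0,x1,y0,y1,z0,z1): return np.array([[x,y,z] for x in(x0,x1) for y in(y0,y1) for z in(z0,z1)])
def place(B,v):
    c,s=np.cos(v[2]),np.sin(v[2]);return B@np.array([[c,s,0],[-s,c,0],[0,0,1]])+[v[0],v[1],0]
def fit(pm,B,v0):
    S=4
    def cost(v):
        t=0
        for p,m in pm:
            h=cv2.convexHull((((proj(p,place(B,v))+.5)*S)*16).astype(np.int32))
            r=np.zeros((m.shape[0]*S,m.shape[1]*S),np.uint8);cv2.fillConvexPoly(r,h,1,shift=4)
            M=cv2.resize(m,None,fx=S,fy=S,interpolation=cv2.INTER_LINEAR)>127
            t+=1-(M&(r>0)).sum()/(M|(r>0)).sum()
        return t/len(pm)
    r=minimize(cost,v0,method="Nelder-Mead",options=dict(initial_simplex=np.array([v0]+[np.array(v0)+d for d in np.diag([.01,.01,.15])]),xatol=2e-4,fatol=1e-4))
    return r.x,r.fun
def mask(p,lo,hi,near,rad):
    h=cv2.cvtColor(p["color"],cv2.COLOR_RGB2HSV);m=cv2.inRange(h,lo,hi)
    u=proj(p,[near])[0];k=np.zeros_like(m);cv2.circle(k,tuple(int(a) for a in u),rad,255,-1);m&=k
    m=cv2.morphologyEx(m,cv2.MORPH_CLOSE,np.ones((3,3)))
    n,l,s,_=cv2.connectedComponentsWithStats(m);i=1+s[1:,4].argmax();return ((l==i)*255).astype(np.uint8),s[i]
E
python3 - <<'E'
from station import bot
from h import *
ps=[bot.read_camera(n) for n in("top","scene")]
H=box(-.043,.043,-.011,.011,.064,.12)
pm=[]
for p in ps:
    m,s=mask(p,(12,40,90),(32,200,255),[.532,.28,.1],25);pm.append((p,m));print("wood",s)
for q in([pm[0]],[pm[1]],pm): print(fit(q,H,[.532,.28,-.05]))
pm=[]
for p in ps:
    m,s=mask(p,(0,0,140),(180,60,255),[.5,-.11,.02],60)
    c,_=cv2.findContours(m,cv2.RETR_EXTERNAL,2);m[:]=0;cv2.drawContours(m,c,-1,255,-1);pm.append((p,m));print("plate",s)
for q in([pm[0]],[pm[1]],pm): v,f=fit(q,box(-.09,.09,-.06,.06,0,.02),[.5,-.11,-1.3]);print(v,f)
c,s=np.cos(v[2]),np.sin(v[2])
for p,m in pm:
    g=cv2.cvtColor(p["color"],cv2.COLOR_RGB2GRAY);d=((g<130)&(cv2.erode(m,np.ones((3,3)))>0)).astype(np.uint8)
    n,l,st,ce=cv2.connectedComponentsWithStats(d)
    for i in range(1,n):
        w=ray(p,ce[i],.023)[:2]-v[:2];print(st[i,4],np.round([c*w[0]+s*w[1],-s*w[0]+c*w[1]],3))
E
```

```text
wood [150 167  12  34 366]
wood [180 122  23  34 364]
(array([ 0.5411838 ,  0.28927062, -0.01826634]), np.float64(0.12058337092166593))
(array([ 0.54849068,  0.29524429, -0.03221416]), np.float64(0.15710269555151313))
(array([ 0.54190252,  0.29059094, -0.0368406 ]), np.float64(0.18221162931412066))
plate [ 237  166   70   57 2393]
plate [ 231  183   60   39 1527]
[ 0.49269095 -0.0367999  -1.33496542] 0.025224857950926216
[ 0.49770581 -0.03419062 -1.33325986] 0.06288916562889169
[ 0.49330228 -0.03610247 -1.33621713] 0.04859812604267921
3 [0.038 0.002]
1 [-0.005  0.014]
3 [0.02  0.008]
2 [-0.018  0.004]
1 [-0.027  0.006]
1 [-0.039 -0.002]
```

```bash
python3 - <<'E'
from station import bot
from h import *
ps=[bot.read_camera(n) for n in("top","scene")]
im=[]
v=[.5419,.2906,-.0368]
for p,lo,hi in((ps[0],(12,40,90),(32,200,255)),(ps[1],(12,40,90),(32,200,255))):
    m,s=mask(p,lo,hi,[.532,.28,.1],25)
    u=proj(p,[[.52,.27,.06]])[0].astype(int);S=10
    c=p["color"][u[1]-30:u[1]+30,u[0]-20:u[0]+20,::-1];c=cv2.resize(c,None,fx=S,fy=S,interpolation=cv2.INTER_CUBIC)
    mm=cv2.resize(m[u[1]-30:u[1]+30,u[0]-20:u[0]+20],None,fx=S,fy=S,interpolation=0)
    cs,_=cv2.findContours(mm,0,2);cv2.drawContours(c,cs,-1,(255,0,255),1)
    for B,col in((box(-.043,.043,-.011,.011,.064,.12),(0,0,255)),(box(-.055,.055,-.025,.025,0,.05),(0,255,0))):
        q=(proj(p,place(B,v))+.5-(u-[20,30]))*S
        for i in range(8):
            for b in(1,2,4):
                if not i&b: cv2.line(c,tuple(q[i].astype(int)),tuple(q[i|b].astype(int)),col,1)
    im.append(c)
cv2.imwrite("pics/ov.png",np.hstack(im))
E
```

```text
(no output)
```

View pics/ov.png

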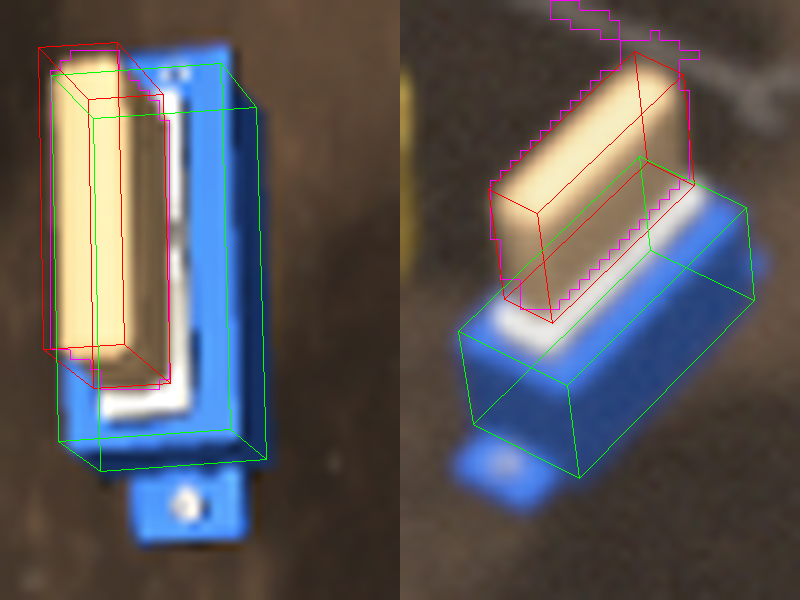

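```bash
python3 - <<'E'
from station import bot
from h import *
ps=[bot.read_camera(n) for n in("top","scene")]
# bright top face of the handle only
T=box(-.043,.043,-.011,.011,.12,.12)
H=box(-.043,.043,-.011,.011,.064,.12)
pt=[];ph=[]
for p in ps:
    m,s=mask(p,(12,40,190),(32,200,255),[.532,.28,.1],25);pt.append((p,m));print(s)
    m,s=mask(p,(10,45,80),(32,200,255),[.535,.285,.09],20);m=cv2.morphologyEx(m,cv2.MORPH_OPEN,np.ones((5,5)));ph.append((p,m));print(s)
for B,pm in((T,pt),(H,ph)):
    for q in([pm[0]],[pm[1]],pm): print(fit(q,B,[.54,.285,-.03]))
hb=[]
B=box(-.055,.055,-.025,.025,0,.05)
for p in ps:
    m,s=mask(p,(100,120,60),(125,255,255),[.52,.275,.05],45)
    m2,_=mask(p,(0,0,60),(180,255,255),[.535,.285,.06],1) if 0 else (None,0)
    m=cv2.morphologyEx(m,cv2.MORPH_CLOSE,np.ones((9,9)));print(s);
    ys,xs=np.where(m>0);print(np.round(cv2.minAreaRect(np.c_[xs,ys].astype(np.float32))[1],1))
E
```

```text
[151 168   7  30 202]
[144 167  18  34 387]
[182 132  17  16 120]
[181 125  22  31 360]
(array([ 0.53792168,  0.2874183 , -0.07925765]), np.float64(0.19501246882793022))
(array([0.53481726, 0.28609774, 0.01188367]), np.float64(0.14336193841494194))
(array([ 0.53688176,  0.28636683, -0.01828019]), np.float64(0.17635365204355669))
(array([ 0.54088104,  0.28942681, -0.01559546]), np.float64(0.11764705882352944))
(array([ 0.54749477,  0.29517909, -0.02417937]), np.float64(0.10096916299559466))
(array([ 0.54191495,  0.29070402, -0.03339171]), np.float64(0.16157925823883684))
[151 167  21  50 489]
[49. 20.]
[178 145  30  31 400]
[19.2 35.8]
```

```bash
python3 - <<'E'
from station import bot
from h import *
P={n:bot.read_camera(n) for n in("top","scene")}
def w(n,a,z):
    p=P[n];u=proj(p,[[.52,.27,.06]])[0].astype(int);o=a[0]-(400 if n=="scene" else 0)
    return np.round(ray(p,[o/10+u[0]-20-.5,a[1]/10+u[1]-30-.5],z),4)
for n,a,z,t in(("top",(94,204),.12,"handle top c"),("top",(190,412),.064,"bar near right"),("top",(181,92),.064,"bar far right"),("top",(100,418),.064,"bar near left"),
  ("top",(187,505),.01,"ear screw near"),("top",(172,73),.01,"ear screw far"),("top",(238,434),.05,"block near right"),("top",(62,440),.05,"block near left"),
  ("scene",(588,138),.12,"handle top c"),("scene",(745,206),.05,"block far right"),("scene",(568,385),.05,"block near right"),("scene",(460,330),.05,"block near left"),("scene",(508,468),.01,"ear screw near")):
    print(n,t,w(n,a,z))
E
```

```text
top handle top c [0.5389 0.2872 0.12  ]
top bar near right [0.4895 0.2762 0.064 ]
top bar far right [0.5846 0.273  0.064 ]
top bar near left [0.4906 0.3019 0.064 ]
top ear screw near [0.4729 0.2901 0.01  ]
top ear screw far [0.6066 0.2866 0.01  ]
top block near right [0.4845 0.2657 0.05  ]
top block near left [0.4883 0.3165 0.05  ]
scene handle top c [0.5392 0.2882 0.12  ]
scene block far right [0.5964 0.2644 0.05  ]
scene block near right [0.4864 0.2675 0.05  ]
scene block near left [0.4887 0.3176 0.05  ]
scene ear screw near [0.4697 0.2872 0.01  ]
```

```bash
cat > go.py <<'E'
import sys
from station import bot
import numpy as np
from scipy.spatial.transform import Rotation as R
# usage: go.py x y z yaw_deg(of tool y axis)
o=bot.get_obs();q=o["tool_rot"];r=R.from_quat([q[1],q[2],q[3],q[0]]);M=r.as_matrix()
yaw=np.degrees(np.arctan2(M[1,1],M[0,1]));t=list(map(float,sys.argv[1:4]))
print("t",round(o["t"],2),"pos",np.round(o["eef_pos"],4),"yaw",round(yaw,2),"q",np.round(o["q"],2),"F",np.round(o["contact_force"],1),"w",round(o["gripper_width"],3),"g",round(o["grasp_force"],1))
d=M.T@(np.array(t)-o["eef_pos"]);dy=((float(sys.argv[4])-yaw+90)%180-90)
print("units",np.round(d/.2,4),"turn",round(-dy/360,4),"rows",np.linalg.norm(d)/.05)
E
python3 go.py .5395 .2885 .231 88.3
```

```text
t 1.25 pos [0.2714 0.6181 0.2313] yaw 66.29 q [-1.27  0.48  0.02  1.56 -0.01  1.11 -0.08] F [0.2 0.6 0.5] w 0.999 g 0.0
units [-1.8899e+00 -9.6970e-01  1.5000e-03] turn -0.0611 rows 8.496585419751758
```

Call:
apply_moves --deltas '[[0, [-0.2, -0.1, 0], -0.01], [0, [-0.4, -0.2, 0], -0.02], [0, [-0.6, -0.31, 0], -0.04], [0, [-0.8, -0.41, 0], -0.06], [0, [-0.95, -0.49, 0], -0.061], [0, [-0.95, -0.49, 0], -0.061]]'

```text
t: 1.85
eef_pos: [0.4111, 0.4462, 0.2316]
tool_rot: [0.001, 0.02, 1.0, -0.001]
contact_force: [-0.8, 0.3, 0.1]
gripper_width: 0.999
grasp_force: 0.0
```

```bash
python3 go.py .5395 .2885 .18 88.3
```

```text
t 1.85 pos [0.4111 0.4462 0.2316] yaw 87.72 q [-0.93  0.37 -0.    1.73  0.    1.05  0.6 ] F [-0.8  0.3  0.1] w 0.999 g 0.0
units [-0.6725 -0.7619  0.2613] turn -0.0016 rows 4.197239209159669
```

Call:
apply_moves --deltas '[[0, [-0.17, -0.19, 0.03], -0.001], [0, [-0.35, -0.38, 0.1], -0.001], [0, [-0.52, -0.57, 0.2], -0.001], [0, [-0.67, -0.76, 0.26], -0.001], [0, [-0.67, -0.76, 0.26], -0.001], [0, [-0.67, -0.76, 0.26], -0.001], [0, [-0.67, -0.76, 0.26], -0.001]]'

```text
t: 2.55
eef_pos: [0.5344, 0.2979, 0.1796]
tool_rot: [-0.0, 0.011, 1.0, 0.001]
contact_force: [-0.8, 0.8, -0.2]
gripper_width: 0.994
grasp_force: 0.0
```

```bash
python3 go.py .5395 .2885 .078 88.3
python3 - <<'E'
from station import bot
from h import *
im=[]
for n in("top","scene"):
    p=bot.read_camera(n);u=proj(p,[[.53,.28,.1]])[0].astype(int);im.append(cv2.resize(p["color"][u[1]-50:u[1]+50,u[0]-33:u[0]+33,::-1],(396,600),interpolation=2))
cv2.imwrite("pics/g.png",np.hstack(im))
E
```

```text
t 2.55 pos [0.5344 0.2979 0.1796] yaw 88.7 q [-0.65  0.43  0.05  1.77 -0.03  0.95  0.96] F [-0.8  0.8 -0.2] w 0.994 g 0.0
units [-0.0266 -0.0469  0.5077] turn 0.0011 rows 2.0422362778673318
```

View pics/g.png

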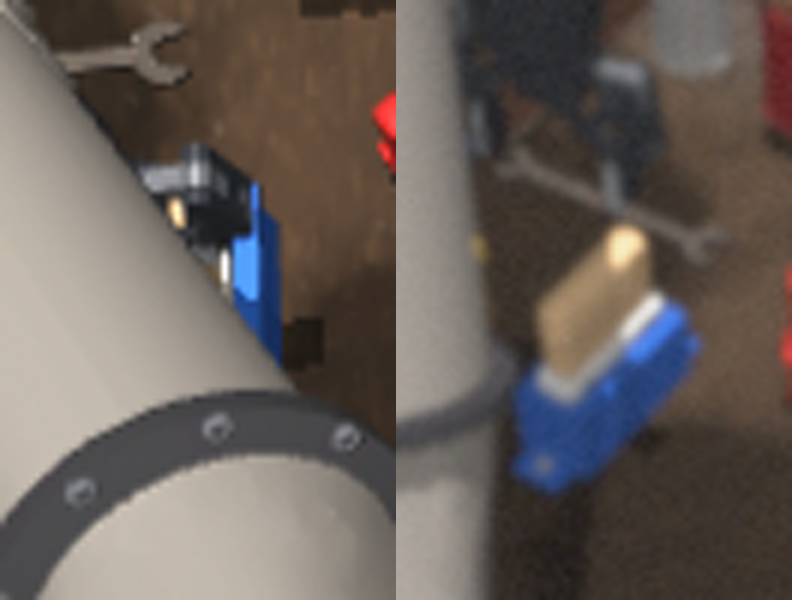

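The open gripper is above the handle, with its fingers straddling it in the thickness direction, at (200,190) in the left crop. I'll correct the residual and descend.

Call:
apply_moves --deltas '[[0, [-0.026, -0.047, 0], 0.001], [0, [-0.026, -0.047, 0.1], 0.001], [0, [-0.026, -0.047, 0.22], 0.001], [0, [-0.026, -0.047, 0.34], 0.001], [0, [-0.026, -0.047, 0.44], 0.001], [0, [-0.026, -0.047, 0.507], 0.001], [0, [-0.026, -0.047, 0.507], 0.001], [0, [-0.026, -0.047, 0.507], 0.001], [0, [-0.026, -0.047, 0.507], 0.001]]'

```text
t: 3.55
eef_pos: [0.541, 0.2869, 0.0792]
tool_rot: [0.001, 0.015, 1.0, 0.001]
contact_force: [0.2, -0.1, 0.6]
gripper_width: 0.999
grasp_force: 0.0
```

```bash
python3 go.py .5395 .2885 .078 88.3
```

```text
t 3.55 pos [0.541  0.2869 0.0792] yaw 88.25 q [-0.62  0.55  0.05  1.83 -0.04  0.75  0.98] F [ 0.2 -0.1  0.6] w 0.999 g 0.0
units [0.008  0.0077 0.0058] turn -0.0001 rows 0.050078756433011094
```

Call:
apply_moves --deltas '[[0.3, [0.005, 0.004, 0.003], 0], [0.5, [0.005, 0.004, 0.003], 0], [1, [0.005, 0.004, 0.003], 0], [1, [0.005, 0.004, 0.003], 0], [1, [0.005, 0.004, 0.003], 0], [1, [0.005, 0.004, 0.003], 0], [1, [0.005, 0.004, 0.003], 0], [1, [0.005, 0.004, 0.003], 0]]' --squeeze 50

```text
t: 4.35
eef_pos: [0.5394, 0.2872, 0.0775]
tool_rot: [0.0, 0.015, 1.0, 0.0]
contact_force: [-1.3, 0.2, 3.1]
gripper_width: 0.253
grasp_force: 49.5
```

Call:
apply_moves --deltas '[[1, [0, 0, -0.06], 0], [1, [0, 0, -0.15], 0], [1, [0, 0, -0.26], 0], [1, [0, 0, -0.38], 0], [1, [0, 0, -0.5], 0], [1, [0, 0, -0.55], 0], [1, [0, 0, -0.55], 0], [1, [0, 0, -0.55], 0]]'

```text
t: 5.15
eef_pos: [0.5386, 0.2869, 0.1864]
tool_rot: [-0.001, 0.015, 1.0, -0.0]
contact_force: [0.6, -0.3, -2.0]
gripper_width: 0.25
grasp_force: 49.1
```

```bash
python3 - <<'E'
import numpy as np
v=np.array([.4935,-.0361]);a=-1.335;d=np.array([np.cos(a),np.sin(a)])
for s in(-.078,-.06,.06,.112): print(s,np.round(v+s*d,4))
E
python3 go.py .4753 .0397 .187 103.5; python3 - <<'E'
from station import bot
from h import *
im=[]
for n in("top","scene"):
    p=bot.read_camera(n);u=proj(p,[[.53,.28,.16]])[0].astype(int);im.append(cv2.resize(p["color"][u[1]-50:u[1]+50,u[0]-33:u[0]+33,::-1],(396,600),interpolation=2))
cv2.imwrite("pics/g2.png",np.hstack(im))
E
```

```text
-0.078 [0.4753 0.0397]
-0.06 [0.4795 0.0222]
0.06 [ 0.5075 -0.0944]
0.112 [ 0.5197 -0.145 ]
t 5.15 pos [0.5386 0.2869 0.1864] yaw 88.26 q [-0.64  0.42  0.06  1.76 -0.03  0.96  0.97] F [ 0.6 -0.3 -2. ] w 0.25 g 49.1
units [ 0.2789 -1.245  -0.0018] turn -0.0423 rows 5.103442262543686
```

View pics/g2.png

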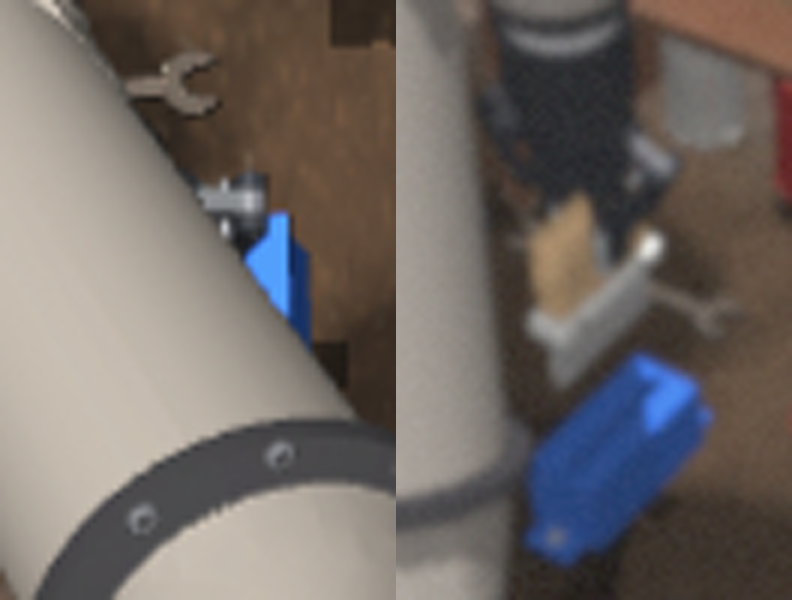

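The scraper is out and level: blade at (590,330) in the right crop, empty slot at (590,460). Moving on to the plate.

Call:
apply_moves --deltas '[[1, [0.03, -0.12, 0], -0.004], [1, [0.07, -0.3, 0], -0.012], [1, [0.12, -0.5, 0], -0.022], [1, [0.16, -0.7, 0], -0.032], [1, [0.2, -0.88, 0], -0.042], [1, [0.23, -1.0, 0], -0.042], [1, [0.23, -1.0, 0], -0.042], [1, [0.23, -1.0, 0], -0.042], [1, [0.23, -1.0, 0], -0.042]]'

```text
t: 6.15
eef_pos: [0.4872, 0.0899, 0.1869]
tool_rot: [-0.0, -0.117, 0.993, 0.0]
contact_force: [-0.1, 0.6, -2.5]
gripper_width: 0.254
grasp_force: 49.2
```

```bash
python3 go.py .4753 .0397 .105 103.5
```

```text
t 6.15 pos [0.4872 0.0899 0.1869] yaw 103.45 q [-0.36  0.23  0.06  2.03 -0.02  0.88  1.52] F [-0.1  0.6 -2.5] w 0.254 g 49.2
units [ 0.1162 -0.2303  0.4094] turn -0.0001 rows 1.9357176215561624
```

Call:
apply_moves --deltas '[[1, [0.06, -0.12, 0], 0], [1, [0.116, -0.23, 0], 0], [1, [0.116, -0.23, 0.1], 0], [1, [0.116, -0.23, 0.22], 0], [1, [0.116, -0.23, 0.34], 0], [1, [0.116, -0.23, 0.409], 0], [1, [0.116, -0.23, 0.409], 0], [1, [0.116, -0.23, 0.409], 0], [1, [0.116, -0.23, 0.409], 0]]'

```text
t: 7.05
eef_pos: [0.4761, 0.0392, 0.1063]
tool_rot: [0.001, -0.117, 0.993, 0.0]
contact_force: [-0.2, 0.3, -1.6]
gripper_width: 0.246
grasp_force: 49.3
```

```bash
python3 go.py .4753 .0397 .0895 103.5; python3 - <<'E'
from station import bot
from h import *
im=[]
for n in("top","scene"):
    p=bot.read_camera(n);u=proj(p,[[.48,.0,.05]])[0].astype(int);im.append(cv2.resize(p["color"][u[1]-45:u[1]+45,u[0]-45:u[0]+45,::-1],(400,400),interpolation=2))
cv2.imwrite("pics/g3.png",np.hstack(im))
E
```

```text
t 7.05 pos [0.4761 0.0392 0.1063] yaw 103.42 q [-0.28  0.33  0.08  2.13 -0.04  0.68  1.63] F [-0.2  0.3 -1.6] w 0.246 g 49.3
units [0.0037 0.0032 0.084 ] turn -0.0002 rows 0.33670993498531454
```

View pics/g3.png

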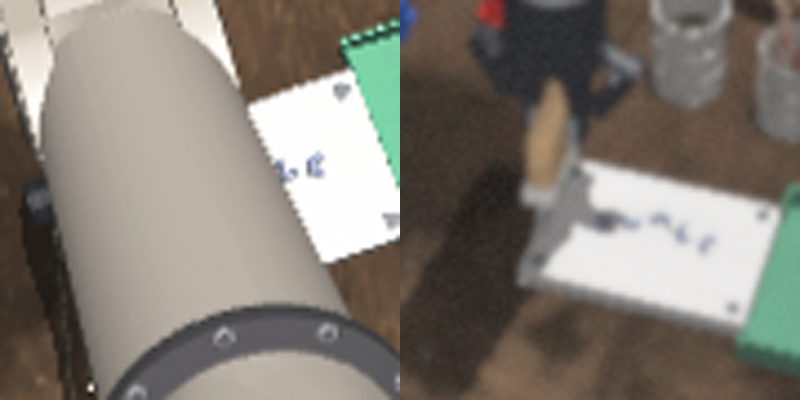

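The blade is behind all the chips, at (555,225) in the right crop. I'll lower to just above the plate.

Call:
apply_moves --deltas '[[1, [0.003, 0.002, 0.03], 0], [1, [0.003, 0.002, 0.06], 0], [1, [0.003, 0.002, 0.077], 0], [1, [0.003, 0.002, 0.082], 0], [1, [0.003, 0.002, 0.082], 0], [1, [0.003, 0.002, 0.082], 0]]'

```text
t: 7.75
eef_pos: [0.4746, 0.0388, 0.0891]
tool_rot: [0.0, -0.116, 0.993, 0.0]
contact_force: [-0.2, 0.0, -2.5]
gripper_width: 0.257
grasp_force: 49.3
```

```bash
python3 go.py .5075 -.0944 .089 103.5;python3 go.py .5197 -.145 .089 103.5
```

```text
t 7.75 pos [0.4746 0.0388 0.0891] yaw 103.37 q [-0.28  0.36  0.08  2.15 -0.05  0.64  1.64] F [-0.2  0.  -2.5] w 0.257 g 49.3
units [-5.800e-03 -6.861e-01  5.000e-04] turn -0.0004 rows 2.7443656782863255
t 7.75 pos [0.4746 0.0388 0.0891] yaw 103.37 q [-0.28  0.36  0.08  2.15 -0.05  0.64  1.64] F [-0.2  0.  -2.5] w 0.257 g 49.3
units [-6.700e-03 -9.463e-01  5.000e-04] turn -0.0004 rows 3.7853548160576502
```

Call:
apply_moves --deltas '[[1, [0, -0.02, 0], 0], [1, [0, -0.06, 0], 0], [1, [-0.001, -0.1, 0], 0], [1, [-0.001, -0.15, 0], 0], [1, [-0.001, -0.2, 0], 0], [1, [-0.002, -0.25, 0], 0], [1, [-0.002, -0.3, 0], 0], [1, [-0.003, -0.35, 0], 0], [1, [-0.003, -0.4, 0], 0], [1, [-0.004, -0.45, 0], 0], [1, [-0.004, -0.49, 0], 0], [1, [-0.004, -0.5, 0], 0]]'

```text
t: 8.95
eef_pos: [0.4987, -0.0595, 0.0891]
tool_rot: [0.0, -0.116, 0.993, -0.0]
contact_force: [-0.9, 0.2, -1.9]
gripper_width: 0.251
grasp_force: 49.3
```

```bash
python3 go.py .5197 -.145 .089 103.5; python3 - <<'E'
from station import bot
from h import *
im=[]
for n in("top","scene"):
    p=bot.read_camera(n);u=proj(p,[[.5,-.1,.05]])[0].astype(int);im.append(cv2.resize(p["color"][u[1]-45:u[1]+45,u[0]-45:u[0]+45,::-1],(400,400),interpolation=2))
cv2.imwrite("pics/g4.png",np.hstack(im))
E
```

```text
t 8.95 pos [ 0.4987 -0.0595  0.0891] yaw 103.29 q [-0.09  0.39  0.1   2.09 -0.06  0.66  1.86] F [-0.9  0.2 -1.9] w 0.251 g 49.3
units [-0.004  -0.4402  0.0007] turn -0.0006 rows 1.7609975097729376
```

View pics/g4.png

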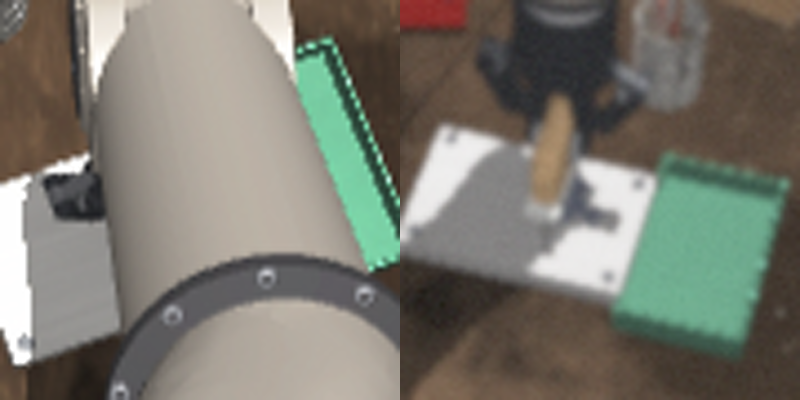

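The chips are bunched ahead of the blade, at (580,205) in the right crop, and none are left behind it. I'll continue the wipe.

Call:
apply_moves --deltas '[[1, [0, -0.02, 0], 0], [1, [-0.001, -0.06, 0], 0], [1, [-0.001, -0.1, 0], 0], [1, [-0.002, -0.15, 0], 0], [1, [-0.002, -0.2, 0], 0], [1, [-0.002, -0.25, 0], 0], [1, [-0.003, -0.3, 0], 0], [1, [-0.003, -0.35, 0], 0], [1, [-0.003, -0.4, 0], 0], [1, [-0.003, -0.44, 0], 0], [1, [-0.003, -0.44, 0], 0], [1, [-0.003, -0.44, 0], 0]]'

```text
t: 10.25
eef_pos: [0.5193, -0.1437, 0.089]
tool_rot: [-0.0, -0.116, 0.993, 0.0]
contact_force: [-0.1, 0.4, -1.5]
gripper_width: 0.252
grasp_force: 49.3
```

Call:
apply_moves --deltas '[[1, [0, 0, -0.05], 0], [1, [0, 0, -0.15], 0], [1, [0, 0.05, -0.3], 0], [1, [0, 0.2, -0.4], 0], [1, [0, 0.4, -0.4], 0], [1, [0, 0.6, -0.4], 0], [1, [0, 0.8, -0.4], 0], [1, [0, 0.9, -0.4], 0], [1, [0, 0.9, -0.4], 0], [1, [0, 0.9, -0.4], 0]]'

```text
t: 11.25
eef_pos: [0.4777, 0.0318, 0.1697]
tool_rot: [0.0, -0.117, 0.993, -0.0]
contact_force: [-0.3, -0.3, -2.3]
gripper_width: 0.251
grasp_force: 49.5
```

```bash
python3 go.py .4753 .0397 .17 88.3; python3 - <<'E'
from station import bot
from h import *
im=[]
for n in("top","scene"):
    p=bot.read_camera(n);u=proj(p,[[.5,-.1,.05]])[0].astype(int);im.append(cv2.resize(p["color"][u[1]-45:u[1]+45,u[0]-45:u[0]+45,::-1],(400,400),interpolation=2))
cv2.imwrite("pics/g5.png",np.hstack(im))
E
```

```text
t 11.25 pos [0.4777 0.0318 0.1697] yaw 103.47 q [-0.24  0.23  0.05  2.08 -0.01  0.83  1.62] F [-0.3 -0.3 -2.3] w 0.251 g 49.5
units [ 0.0026  0.0415 -0.0015] turn 0.0421 rows 0.16639456935312033
```

View pics/g5.png

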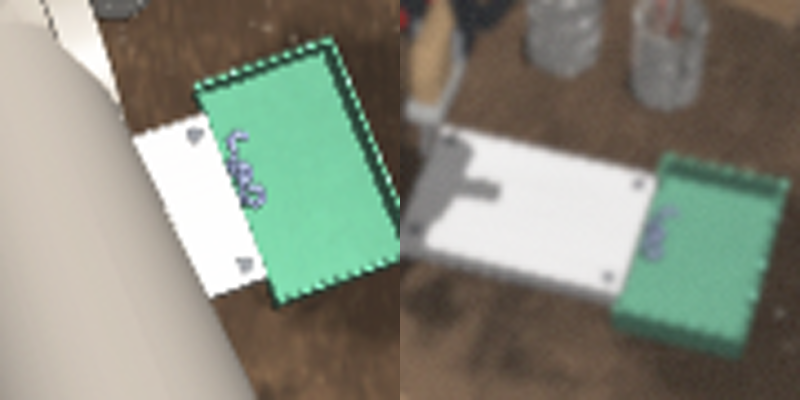

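The plate is clean and the chips lie in the tray, at (245,170) left and (655,235) right. The interface has no tilt, so I'll pivot the scraper between the pads by nudging its blade end against the fixed holder's end face.

```bash
python3 go.py .415 .275 .17 88.3; python3 - <<'E'
from station import bot
from h import *
p=bot.read_camera("top");v=np.array([.4935,-.0361]);a=-1.335;c,s=np.cos(a),np.sin(a)
g=p["color"].astype(int);B=place(box(.088,.18,-.075,.075,.006,.006),[v[0],v[1],a])
k=np.zeros(g.shape[:2],np.uint8);cv2.fillConvexPoly(k,cv2.convexHull(proj(p,B).astype(np.int32)),1)
d=((g[:,:,2]>g[:,:,1]-8)&(k>0)).astype(np.uint8)
n,l,st,ce=cv2.connectedComponentsWithStats(d)
for i in range(1,n):
    w=ray(p,ce[i],.006)[:2]-v;print(st[i,4],np.round([c*w[0]+s*w[1],-s*w[0]+c*w[1]],3))
print([(np.round(d["point"],3).tolist(),round(d["confidence"],2)) for d in bot.look_for(p,"chip_1")])
E
```

```text
t 11.35 pos [0.478  0.0304 0.1695] yaw 103.3 q [-0.24  0.23  0.05  2.08 -0.01  0.83  1.62] F [ 0.1 -0.7 -2.4] w 0.256 g 49.5
units [ 0.0251  1.2625 -0.0033] turn 0.0417 rows 5.051127485612185
143 [0.095 0.006]
[]
```

Call:
apply_moves --deltas '[[1, [0.04, 0.1, 0], 0.01], [1, [0.04, 0.25, 0], 0.02], [1, [0.04, 0.45, 0], 0.03], [1, [0.04, 0.65, 0], 0.042], [1, [0.04, 0.85, 0], 0.042], [1, [0.04, 1.0, 0], 0.042], [1, [0.04, 1.0, 0], 0.042], [1, [0.04, 1.0, 0], 0.042]]'

```text
t: 12.25
eef_pos: [0.4239, 0.2238, 0.169]
tool_rot: [-0.0, 0.015, 1.0, -0.0]
contact_force: [-0.0, -0.8, -2.2]
gripper_width: 0.253
grasp_force: 49.7
```

```bash
python3 go.py .415 .275 .1115 88.3
```

```text
t 12.25 pos [0.4239 0.2238 0.169 ] yaw 88.27 q [-0.58  0.24 -0.04  2.07  0.01  0.83  0.91] F [-0.  -0.8 -2.2] w 0.253 g 49.7
units [0.0524 0.2549 0.2873] turn -0.0001 rows 1.5506363304912352
```

Call:
apply_moves --deltas '[[1, [0.03, 0.12, 0], 0], [1, [0.052, 0.255, 0], 0], [1, [0.052, 0.255, 0.1], 0], [1, [0.052, 0.255, 0.2], 0], [1, [0.052, 0.255, 0.287], 0], [1, [0.052, 0.255, 0.287], 0], [1, [0.052, 0.255, 0.287], 0], [1, [0.052, 0.255, 0.287], 0]]' --squeeze 25

```text
t: 13.05
eef_pos: [0.4159, 0.275, 0.1126]
tool_rot: [0.001, 0.016, 1.0, 0.0]
contact_force: [-0.3, -0.8, -1.7]
gripper_width: 0.251
grasp_force: 49.4
```

```bash
python3 go.py .4600 .275 .1115 88.3
```

```text
t 13.05 pos [0.4159 0.275  0.1126] yaw 88.17 q [-0.66  0.35 -0.06  2.08  0.03  0.72  0.8 ] F [-0.3 -0.8 -1.7] w 0.251 g 49.4
units [-0.2203  0.0069  0.006 ] turn -0.0004 rows 0.8821183716675974
```

Call:
apply_moves --deltas '[[1, [-0.04, 0, 0], 0], [1, [-0.08, 0, 0], 0], [1, [-0.12, 0, 0], 0], [1, [-0.15, 0, 0], 0], [1, [-0.17, 0, 0], 0], [1, [-0.17, 0, 0], 0]]' --squeeze 25

```text
t: 13.65
eef_pos: [0.447, 0.2743, 0.1112]
tool_rot: [-0.002, 0.015, 1.0, -0.001]
contact_force: [-5.6, 0.7, 1.4]
gripper_width: 0.246
grasp_force: 50.0
```

Call:
apply_moves --deltas '[[1, [-0.02, 0, 0], 0], [1, [-0.04, 0, 0], 0], [1, [-0.06, 0, 0], 0], [1, [-0.08, 0, 0], 0], [1, [-0.08, 0, 0], 0]]' --squeeze 25

```text
t: 14.15
eef_pos: [0.4632, 0.2741, 0.1117]
tool_rot: [-0.002, 0.015, 1.0, -0.0]
contact_force: [-7.5, -0.3, 4.4]
gripper_width: 0.25
grasp_force: 50.5
```

```bash
cat > lean.py <<'E'
from station import bot
from h import *
from scipy.spatial.transform import Rotation as R
# lean of wooden handle as seen in the scene camera: contour of the wood patch + model fit over tilt angle
o=bot.get_obs();p=bot.read_camera("scene")
q=o["tool_rot"];M=R.from_quat([q[1],q[2],q[3],q[0]]).as_matrix();piv=np.array(o["eef_pos"])-.019*M[:,2]
H=box(-.043,.043,-.011,.011,-.0325,.0235)
h=cv2.cvtColor(p["color"],cv2.COLOR_RGB2HSV);m=cv2.inRange(h,(8,45,70),(32,220,255))
k=np.zeros_like(m);cv2.circle(k,tuple(int(a) for a in proj(p,[piv])[0]),32,255,-1);m&=k
m=cv2.morphologyEx(m,cv2.MORPH_OPEN,np.ones((3,3)));M4=cv2.resize(m,None,fx=4,fy=4)>127
best=[]
for th in range(-80,81,4):
  for dx in np.arange(-.012,.013,.004):
    c,s=np.cos(np.radians(th)),np.sin(np.radians(th))
    B=H+[dx,0,0];B=np.c_[c*B[:,0]-s*B[:,2],B[:,1],s*B[:,0]+c*B[:,2]]
    W=piv+np.outer(B[:,0],-M[:,0])+np.outer(B[:,1],M[:,1])-np.outer(B[:,2],M[:,2])
    r=np.zeros(M4.shape,np.uint8);cv2.fillConvexPoly(r,cv2.convexHull(((proj(p,W)+.5)*4).astype(np.int32)),1)
    best.append((((r>0)&M4).sum()/((r>0)|M4).sum(),th,round(dx,3)))
best.sort(reverse=True);print("F",np.round(o["contact_force"],1),"T",np.round(o["torque"],2),"g",round(o["grasp_force"],1),M4.sum()//16,[(round(float(a),3),b,c) for a,b,c in best[:4]])
cv2.imwrite("pics/lean_last.png",p["color"][:,:,::-1])
E
python3 lean.py
```

```text
F [-7.5 -0.3  4.4] T [ 0.05  1.94 -0.02] g 50.5 164 [(0.122, -52, np.float64(0.012)), (0.122, -52, np.float64(0.008)), (0.121, -56, np.float64(0.012)), (0.121, -52, np.float64(0.004))]
```

Call:
apply_moves --deltas '[[1, [-0.03, 0, 0], 0], [1, [-0.06, 0, 0], 0], [1, [-0.09, 0, 0], 0], [1, [-0.12, 0, 0], 0], [1, [-0.14, 0, 0], 0], [1, [-0.14, 0, 0], 0]]'

```text
t: 14.8
eef_pos: [0.4921, 0.2733, 0.1119]
tool_rot: [-0.001, 0.015, 1.0, -0.0]
contact_force: [-5.9, 0.0, 5.4]
gripper_width: 0.249
grasp_force: 50.6
```

```bash
python3 - <<'E'
from station import bot
from h import *
o=bot.get_obs();print(np.round(o["eef_pos"],4),np.round(o["contact_force"],1))
# hue/blob diagnostics around the hand in both cameras
for n in("scene","top"):
    p=bot.read_camera(n);piv=np.array(o["eef_pos"])+[0,0,.019];u=proj(p,[piv])[0];h=cv2.cvtColor(p["color"],cv2.COLOR_RGB2HSV)
    m=cv2.inRange(h,(10,60,90),(30,200,255));k=np.zeros_like(m);cv2.circle(k,tuple(u.astype(int)),30,255,-1);m&=k
    nn,l,st,ce=cv2.connectedComponentsWithStats(m);print(n,np.round(u,1),[(st[i].tolist(),np.round(ce[i],1).tolist()) for i in range(1,nn) if st[i,4]>12])
E
```

```text
[0.4921 0.2733 0.1119] [-5.9  0.   5.4]
scene [185.7 145.5] [([176, 139, 12, 16, 136], [181.2, 146.6]), ([205, 139, 11, 23, 120], [210.8, 150.7])]
top [159.  197.1] [([169, 169, 9, 13, 61], [173.7, 175.2])]
```

Call:
apply_moves --deltas '[[1, [-0.025, 0, 0], 0], [1, [-0.055, 0, 0], 0], [1, [-0.055, 0, 0], 0], [1, [-0.055, 0, -0.1], 0], [1, [-0.055, 0, -0.3], 0], [1, [-0.055, 0, -0.5], 0], [1, [-0.055, 0, -0.7], 0], [1, [-0.055, 0, -0.9], 0], [1, [-0.055, 0, -1], 0], [1, [-0.055, 0, -1], 0], [1, [-0.055, 0, -1], 0]]' --squeeze 70

```text
t: 16.0
eef_pos: [0.504, 0.2723, 0.311]
tool_rot: [-0.0, 0.015, 1.0, -0.0]
contact_force: [-0.4, 0.9, -4.0]
gripper_width: 0.249
grasp_force: 69.4
```

```bash
python3 go.py .52 .03 .32 88.3; python3 - <<'E'
from station import bot
from h import *
o=bot.get_obs();p=bot.read_camera("scene");u=proj(p,[np.array(o["eef_pos"])])[0].astype(int);print(u)
x,y=max(u[0]-50,0),max(u[1]-40,0)
a=p["color"][y:y+75,x:x+100,::-1];print(x,y,a.shape)
cv2.imwrite("pics/g6.png",cv2.resize(a,(800,600),interpolation=2))
E
```

```text
t 16.0 pos [0.504  0.2723 0.311 ] yaw 88.23 q [-0.58  0.24 -0.03  1.7   0.01  1.19  0.93] F [-0.4  0.9 -4. ] w 0.249 g 69.4
units [-0.1174 -1.2086 -0.0445] turn -0.0002 rows 4.860334405294659
[182 103]
132 63 (75, 100, 3)
```

View pics/g6.png

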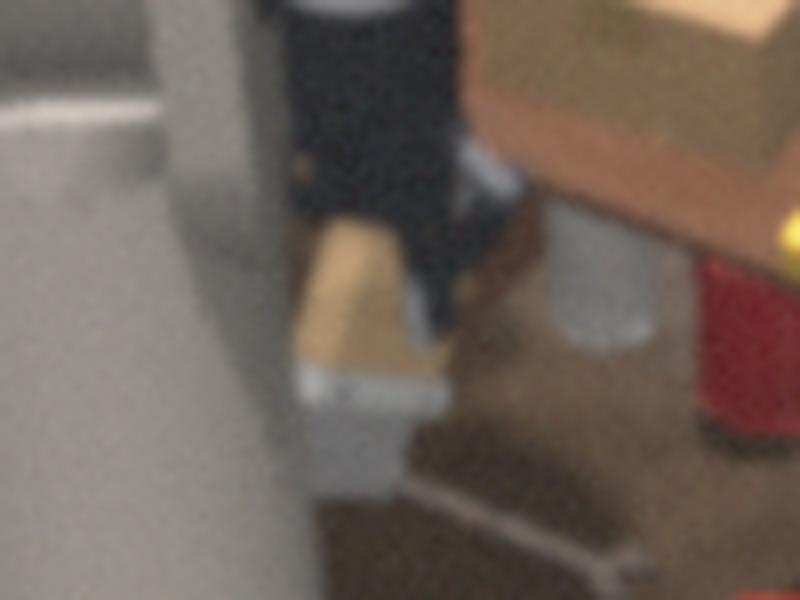

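The scraper is leaning in the grip: bar at (375,390), blade's visible lower corner at (405,495). I'll fit the angle from those corners.

```bash
python3 - <<'E'
from station import bot
from h import *
o=bot.get_obs();p=bot.read_camera("scene");piv=np.array(o["eef_pos"])+[0,0,.019]
pts=[(45,-2,0),(45,-2,40),(48,-13,40),(48,-13,54),(-45,-2,0),(48,13,54),(-43,-11,110),(43,-11,110)]
for th in(35,40,45,50,55):
    c,s=np.cos(np.radians(th)),np.sin(np.radians(th))
    L=np.array(pts)/1000-[0,0,.0865];W=piv+np.c_[c*L[:,0]+s*L[:,2],L[:,1],-s*L[:,0]+c*L[:,2]]
    print(th,((proj(p,W)+.5-[132,63])*8).astype(int).tolist(),"minz",W[:,2].min().round(3))
h=cv2.cvtColor(p["color"],cv2.COLOR_RGB2HSV)
E
```

```text
35 [[414, 495], [438, 404], [464, 413], [473, 381], [292, 505], [421, 359], [382, 245], [498, 248]] minz 0.232
40 [[402, 504], [431, 413], [456, 422], [466, 390], [284, 495], [415, 369], [388, 236], [497, 257]] minz 0.234
45 [[390, 511], [423, 421], [448, 431], [460, 399], [277, 484], [408, 378], [394, 228], [497, 267]] minz 0.236
50 [[377, 517], [415, 428], [440, 439], [453, 407], [271, 472], [401, 386], [400, 220], [496, 276]] minz 0.239
55 [[365, 522], [406, 434], [431, 445], [446, 415], [266, 458], [394, 393], [406, 213], [494, 286]] minz 0.243
```

Call:
apply_moves --deltas '[[1, [0, -0.1, 0], 0], [1, [0, -0.25, 0], 0], [1, [0, -0.4, 0], 0], [1, [0, -0.55, 0], 0], [1, [0, -0.7, 0], 0], [1, [0, -0.75, 0], 0], [1, [0, -0.75, 0], 0], [1, [0, -0.75, 0], 0], [1, [0, -0.75, 0], 0]]'

```text
t: 17.0
eef_pos: [0.4991, 0.1245, 0.3113]
tool_rot: [-0.0, 0.014, 1.0, 0.0]
contact_force: [-0.2, 0.4, -2.3]
gripper_width: 0.248
grasp_force: 69.3
```

```bash
python3 - <<'E'
from station import bot
from h import *
from scipy.spatial.transform import Rotation as R
o=bot.get_obs();p=bot.read_camera("scene");print(np.round(o["eef_pos"],3),round(o["t"],2))
q=o["tool_rot"];M=R.from_quat([q[1],q[2],q[3],q[0]]).as_matrix();piv=np.array(o["eef_pos"])-.019*M[:,2]
g=cv2.GaussianBlur(cv2.cvtColor(p["color"],cv2.COLOR_RGB2GRAY),(0,0),.8).astype(np.float32)
gx,gy=cv2.Sobel(g,5,1,0)/8,cv2.Sobel(g,5,0,1)/8
E=[((-45,-2,0),(45,-2,0)),((45,-2,0),(45,-2,40)),((-48,-13,40),(48,-13,40)),((-48,-13,54),(48,-13,54)),((48,-13,40),(48,-13,54)),((-48,-13,40),(-48,-13,54)),((-45,-2,0),(-45,-2,30)),((-43,-11,54),(-43,-11,110)),((43,-11,54),(43,-11,110))]
res=[]
for th in np.arange(20,66,1.):
  c,s=np.cos(np.radians(th)),np.sin(np.radians(th))
  def W(L): return piv+np.outer(c*L[:,0]+s*L[:,2],-M[:,0])+np.outer(L[:,1],M[:,1])-np.outer(-s*L[:,0]+c*L[:,2],M[:,2])
  S=[]
  for a,b in E:
    t=np.linspace(.03,.97,25)[:,None];L=(np.array(a)*(1-t)+np.array(b)*t)/1000-[0,0,.0865];u=proj(p,W(L))
    d=u[-1]-u[0];n=np.array([-d[1],d[0]])/np.linalg.norm(d);S.append((u,n))
  best=-1
  for dx in np.arange(-4,4.1,.5):
    for dy in np.arange(-4,4.1,.5):
      t=0
      for u,n in S:
        X=(u[:,0]+dx).astype(np.float32)[None];Y=(u[:,1]+dy).astype(np.float32)[None]
        t+=abs((cv2.remap(gx,X,Y,1)*n[0]+cv2.remap(gy,X,Y,1)*n[1]).mean())
      if t>best: best=t;k=(dx,dy)
  res.append((round(float(best),1),th,k))
res.sort(reverse=True);print(res[:8])
# text view of the patch
u=proj(p,[piv])[0].astype(int);print(u)
cr=g[u[1]-6:u[1]+24,u[0]-18:u[0]+20].astype(int)
for r in cr: print(" ".join("%3d"%v for v in r))
E
```

```text
[0.499 0.125 0.311] 17.0
[(68.3, np.float64(41.0), (np.float64(-1.5), np.float64(-0.5))), (67.9, np.float64(40.0), (np.float64(-1.5), np.float64(-0.5))), (67.8, np.float64(42.0), (np.float64(-1.5), np.float64(-0.5))), (66.9, np.float64(39.0), (np.float64(-2.0), np.float64(-0.5))), (66.7, np.float64(43.0), (np.float64(-1.5), np.float64(-0.5))), (65.8, np.float64(38.0), (np.float64(-2.0), np.float64(-0.5))), (65.4, np.float64(44.0), (np.float64(-1.0), np.float64(-0.5))), (64.3, np.float64(37.0), (np.float64(-2.0), np.float64(-0.5)))]
[219 115]
 91  92  93  94  93  91  90  91  92  99 115 132 143 145 142 136 127 114  95  74  57  48  46  46  46  47  47  48  48  48  48  49  55  78 123 178 218 237
 91  92  94  94  93  92  91  93  97 110 128 144 153 155 153 146 136 124 106  83  62  50  45  45  46  47  46  46  46  47  48  51  57  79 121 173 212 232
 90  92  93  93  92  91  91  93 102 119 138 151 158 160 157 149 138 128 113  90  67  53  46  45  46  47  47  47  47  48  50  53  58  75 111 154 189 213
 89  90  91  91  90  89  90  94 106 126 145 156 161 162 158 148 137 128 115  94  71  55  47  46 
[... 3307 characters left out ...]
 109 108 105  97  90  85  83  81  80  80  81  82  82  80  77  75  73  72  73  75  78  80  82
 55  63  81 102 114 115 112 111 111 111 111 111 110 109 109 109 108 103  95  88  84  83  83  82  83  84  84  83  80  76  70  65  63  66  70  75  78  82
 56  67  86 105 114 113 111 110 110 110 110 110 110 109 109 109 107 101  92  86  84  84  85  86  87  88  88  87  83  77  71  65  64  66  70  75  80  85
 58  72  92 109 113 111 110 110 109 109 109 109 109 109 109 108 105  97  90  86  85  86  89  93  97  99  99  98  94  89  84  81  81  82  84  87  91  96
 61  78  98 111 112 110 110 110 109 109 109 109 108 109 108 107 103  96  90  88  88  89  96 105 112 114 115 115 112 109 107 106 105 106 107 108 110 113
```

The lean measures about 41°. I'll give it one small extra nudge at the holder to bring it to 45°.

Call:
apply_moves --deltas '[[1, [0.03, 0.15, 0], 0], [1, [0.06, 0.35, 0], 0], [1, [0.09, 0.55, 0], 0], [1, [0.1, 0.75, 0], 0], [1, [0.1, 0.75, 0.05], 0], [1, [0.1, 0.75, 0.25], 0], [1, [0.1, 0.75, 0.45], 0], [1, [0.1, 0.75, 0.65], 0], [1, [0.1, 0.75, 0.85], 0], [1, [0.1, 0.75, 0.97], 0], [1, [0.1, 0.75, 1.0], 0], [1, [0.1, 0.75, 1.0], 0]]' --squeeze 50

```text
t: 18.25
eef_pos: [0.4834, 0.2735, 0.1111]
tool_rot: [-0.001, 0.015, 1.0, -0.0]
contact_force: [0.1, -0.0, -1.8]
gripper_width: 0.245
grasp_force: 69.3
```

```bash
python3 go.py .509 .273 .1115 88.3
```

```text
t 18.25 pos [0.4834 0.2735 0.1111] yaw 88.3 q [-0.58  0.43 -0.06  1.95  0.03  0.77  0.88] F [ 0.1 -0.  -1.8] w 0.245 g 69.3
units [-0.128   0.0011 -0.0021] turn -0.0 rows 0.5118937563489763
```

Call:
apply_moves --deltas '[[1, [-0.03, 0, 0], 0], [1, [-0.06, 0, 0], 0], [1, [-0.09, 0, 0], 0], [1, [-0.115, 0, 0], 0], [1, [-0.13, 0, 0], 0], [1, [-0.13, 0, 0], 0]]'

```text
t: 18.85
eef_pos: [0.5072, 0.2732, 0.1116]
tool_rot: [-0.003, 0.015, 1.0, -0.0]
contact_force: [-7.9, 0.2, 1.4]
gripper_width: 0.249
grasp_force: 69.5
```

Call:
apply_moves --deltas '[[1, [0, 0, -0.1], 0], [1, [0, 0, -0.3], 0], [1, [0, 0, -0.5], 0], [1, [0, 0, -0.7], 0], [1, [0, 0, -0.9], 0], [1, [0, 0, -1], 0], [1, [0, -0.1, -1], 0], [1, [0, -0.25, -1], 0], [1, [0, -0.45, -1], 0], [1, [0, -0.65, -1], 0], [1, [0, -0.75, -1], 0], [1, [0, -0.75, -1], 0]]' --squeeze 80

```text
t: 20.05
eef_pos: [0.506, 0.1181, 0.3127]
tool_rot: [0.001, 0.019, 1.0, -0.0]
contact_force: [0.1, 0.1, -1.6]
gripper_width: 0.249
grasp_force: 78.6
```

Call:
apply_moves --deltas '[[1, [0, 0, 0], 0], [1, [0, 0, 0], 0], [1, [0, 0, 0], 0], [1, [0, 0, 0], 0], [1, [0, 0, 0], 0]]'

```text
t: 20.55
eef_pos: [0.5052, 0.1231, 0.3116]
tool_rot: [-0.0, 0.015, 1.0, 0.0]
contact_force: [-0.2, -0.9, -1.8]
gripper_width: 0.245
grasp_force: 78.6
```

```bash
python3 - <<'E'
from station import bot
from h import *
from scipy.spatial.transform import Rotation as R
o=bot.get_obs();p=bot.read_camera("scene");print(np.round(o["eef_pos"],3),round(o["t"],2),np.abs(o["joint_vel"]).max())
q=o["tool_rot"];M=R.from_quat([q[1],q[2],q[3],q[0]]).as_matrix();piv=np.array(o["eef_pos"])-.019*M[:,2]
g=cv2.GaussianBlur(cv2.cvtColor(p["color"],cv2.COLOR_RGB2GRAY),(0,0),.8).astype(np.float32)
gx,gy=cv2.Sobel(g,5,1,0)/8,cv2.Sobel(g,5,0,1)/8
E=[((-45,-2,0),(45,-2,0)),((45,-2,0),(45,-2,40)),((-48,-13,40),(48,-13,40)),((-48,-13,54),(48,-13,54)),((48,-13,40),(48,-13,54)),((-48,-13,40),(-48,-13,54)),((-45,-2,0),(-45,-2,30)),((-43,-11,54),(-43,-11,110)),((43,-11,54),(43,-11,110))]
res=[]
for th in np.arange(25,66,1.):
  c,s=np.cos(np.radians(th)),np.sin(np.radians(th));S=[]
  for a,b in E:
    t=np.linspace(.03,.97,25)[:,None];L=(np.array(a)*(1-t)+np.array(b)*t)/1000-[0,0,.0865]
    u=proj(p,piv+np.outer(c*L[:,0]+s*L[:,2],-M[:,0])+np.outer(L[:,1],M[:,1])-np.outer(-s*L[:,0]+c*L[:,2],M[:,2]))
    d=u[-1]-u[0];S.append((u,np.array([-d[1],d[0]])/np.linalg.norm(d)))
  res.append(max((round(float(sum(abs((cv2.remap(gx,(u[:,0]+dx).astype(np.float32)[None],(u[:,1]+dy).astype(np.float32)[None],1)*n[0]+cv2.remap(gy,(u[:,0]+dx).astype(np.float32)[None],(u[:,1]+dy).astype(np.float32)[None],1)*n[1]).mean()) for u,n in S)),1),th,dx,dy) for dx in np.arange(-4,4.1,.5) for dy in np.arange(-4,4.1,.5)))
res.sort(reverse=True);print([tuple(map(float,r)) for r in res[:6]])
# bystanders and chips
for t in("grease_pot","oil_can","carton"): print(t,[(np.round(d["point"],3).tolist(),round(d["confidence"],2)) for d in bot.look_for(p,t)][:2])
h=p["color"].astype(int);v=[.4935,-.0361,-1.335]
k=np.zeros(h.shape[:2],np.uint8);cv2.fillConvexPoly(k,cv2.convexHull(proj(p,place(box(-.085,.084,-.055,.055,.02,.02),v)).astype(np.int32)),1)
print("dark px on plate",((h.max(2)<120)&(k>0)).sum())
ys,xs=np.where((k>0)&(h.max(2)<120));c,s=np.cos(v[2]),np.sin(v[2])
for x,y in list(zip(xs,ys))[:30]:
  w=ray(p,(x,y),.02)[:2]-v[:2];print(np.round([c*w[0]+s*w[1],-s*w[0]+c*w[1]],3),end=" ")
E
```

```text
[0.505 0.123 0.312] 20.55 0.0028243243065570692
[(65.3, 44.0, -1.5, -0.5), (65.3, 43.0, -1.5, -0.5), (65.0, 42.0, -2.0, -0.5), (64.7, 45.0, -1.5, -0.5), (64.7, 41.0, -2.0, -0.5), (63.6, 46.0, -1.5, -0.5)]
grease_pot []
oil_can [([0.37, -0.367, 0.05], 0.67)]
carton [([0.586, -0.399, 0.045], 0.78)]
dark px on plate 0
```

```bash
python3 -c "
from station import bot
print(bot.hand_in())"
```

```text
the job is handed in; nothing more can be done
None
```

I wiped the chips into the green tray and handed the job in at about 20.6 s. The plate read clear on the camera, though I could only make out the chips as one clump in the tray. The scraper ended up held motionless, leaning about 44° with its blade edge about 23 cm above the bench. The tool can't tilt, so I leaned it by nudging the blade end against the fixed holder.

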